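Square a painted tile into the corner of a decorating board

ROBOT

A 6-joint arm with a two-finger parallel gripper is mounted at the origin on the work surface. World frame = base frame: x ahead of the robot, y to its left, z up, the work surface at z = 0. Lengths are in m, angles in rad, forces in N, time in s.
With the tool pointing down it reaches from about 0.225 to 0.875 m from the base axis. Payload 3.4 kg.
Tool frame: the origin (TCP) lies at the very end of the fingers, on their centre line; the grasp point (between the pads) lies 19 mm behind it (grip_depth is the distance from the TCP to the grasp point, in m); x points along the fingers, z is the direction in which the jaws open and shut, and the axes are right-handed (so a half turn about x gives the same grasp; the last joint's range is limited). The gripper opens to 85 mm and grips with 20 to 120 N. Pads are 22 mm wide; open, the fingers measure 114 mm over their backs; the gripper's body (76 mm by 85 mm) begins 54 mm behind the grasp point. The pads swing forward as they close: fully open they stand 13 mm farther back than shut.
Start: joints at [-1.241, 0.276, 1.505, -0, 1.361, -0.121], TCP at [0.251, -0.518, 0.231] pointing down, gripper open.
Joint ranges: [-2.89, 2.89], [-0.75, 2.08], [0.22, 2.7], [-1.18, 4.32], [0.11, 2.71], [-2.7, 2.7]. Speed limits (rad/s): [2.57, 2.57, 3.14, 3.14, 3.14, 3.14].

INTERFACE

Orientations are given as a unit quaternion [w, x, y, z].
In Python, from rig import get_state, get_image, sign_off, grip_depth gives the robot as it stands. The module is installed in compiled form; this text tells all that it offers.
- The arm moves only by the tool arm_command, never from a script. Its argument "series" is a list of rows, each an object with "dp": the shift along the tool's x, y, z scaled (see below), a list of three; "angular": the turn, a rotation vector about the tool's x, y, z scaled (see below), a list of three; "gripper": the finger opening in mm, from 0 to 85.4. A call has exactly 8 rows; each row shifts and turns the pose as measured when the row begins, along the tool's axes as they then stand; what a row does not reach is not made up. The controller multiplies each number of a shift by 0.12 m and each number of a turn by 90 degrees. A row lasts 1/8 s, in which the tool goes at most 62.5 mm and 10.7 degrees, less where a joint would pass 70% of its speed; a pose out of reach is approached as far as the arm can. A call with a number of a shift or a turn outside -1 to 1 is refused whole. A call with a gripper value outside its range is refused whole. The fingers move at their own pace and stop on an object; "grip_force" is the grip in N (left out, the last holds). Time passes only in rows, so rows that do not move let the fingers close, or fill a call up. It gives the time, the measured TCP pose, the force and the opening at its end, in the units of the state.
- get_state(): the state, without advancing time (a new reading comes with each control period).
- get_image(name): name is "side" or "top" or "wrist"; returns a dict with "image" (384x512x3 uint8, blue, green, red), "depth" (384x512 float32, m along the optical axis (not along the pixel's ray), 0 where there is no reading), "mtx" (3x3 intrinsics, pixels), "view" (4x4, takes a point from world to camera coordinates); the wrist camera has in their place "mount" (4x4, takes a point from camera to tool coordinates, whose origin is the TCP and whose axes are the tool frame's). Camera axes: x right, y up, looking along -z (the intrinsics and any distortion apply to the point x, -y, -z); pixel columns grow to the right and rows downward; lengths in m; the calibration is good to about 2 mm. A picture is of the moment at which its call begins: read the wrist's pose just before it.
- sign_off(): hands the job in, once; it reports no verdict.
The state is a dict: "clock": time; "qpos": joint angles; "qd": joint speeds; "effort": joint torques, N m; "position": TCP position; "ee_rot": TCP orientation; "contact_force": force on the tool from outside, world axes, zero at the start; "moment": the same for the moment, N m; "width": finger opening in m.
Only numpy, scipy, OpenCV 4.12 (cv2) and the standard library are available. Lean on these libraries where they do the work, as an engineer would, in place of code of your own. Each camera call takes 0.05 s, during which the arm holds its last target. There are 200 camera calls.

TASK

Pick up the notched wooden pusher from its cork pad and, with it, nudge the freshly painted tile on the plywood board into the inside corner of the two metal rails, pressing it so that it bears on both rails at once for half a second: a few newtons on each, never above 14 N, because the glaze chips. Then back away, leave the tile flush against both rails and stand the pusher upright on its cork pad again. Keep the fingers off the tile and leave everything else on the table where it is.

Things in the scene. Friction and masses are not known exactly. Their poses are not given: they have to be found in the camera images.
- jig: Fixed plywood board, 200 x 200 x 12 mm, on the table. Origin: centre of its underside; x and y along its edges, z up. Two aluminium rails lie along its +x and +y edges and make a square inside corner; their inner faces are at x = 84 mm and y = 84 mm, the board's top at z = 12 mm. The railed (+x, +y) corner points away from the robot, turned up to 0.4 rad either way.
- rail_x: Rail on the board's +x edge: aluminium bar 16 mm wide (x), 200 mm long (y), 16 mm high, rigid. Origin: centre of its underside, on the board's top; axes parallel to the board's. The tile must bear on its -x face.
- rail_y: Rail on the board's +y edge: aluminium bar 184 mm long (x), 16 mm wide (y), 16 mm high, rigid. Origin: centre of its underside, on the board's top; axes parallel to the board's. The tile must bear on its -y face.
- corner (a point): The inside corner where the two rail faces meet, on the board's top. Axes as the board's.
- tile: White ceramic tile with a painted six-petal flower, 80 x 80 x 12 mm, 0.12 to 0.24 kg, loose on the board, at the start its centre is 15 to 35 mm short of home along x and y, and it is turned up to 0.2 rad. Origin: centre of its underside; x and y along its edges. Flush in the corner its origin is at x = y = 44 mm in the board's frame. Smooth: friction on board, rails and pusher about 0.4.
- pusher: Wooden pusher, about 0.14 kg, standing upright on the cork pad. Origin: centre of its underside, on the handle's axis; z up. Handle: square post 24 x 24 mm (faces across x and y) from z = 22 to 90 mm. Foot: 22 mm high block, x from -34 to 16 mm, 44 mm wide (y), with two arms 12 mm thick that form a right-angled notch open to +x.
- notch (a point): The inside corner of the pusher's notch: 22 mm ahead (+x) of the handle's axis, at the underside. Axes as the pusher's. The two inner faces run from here at +45 and -45 degrees from +x, about 40 mm long and 22 mm high, so the notch fits an outer corner of the tile. Keep the underside a few mm clear of the board; bearing down on tile or board adds drag.
- pad: Fixed cork pad, 120 x 120 x 6 mm, on the table, to the left or the right of the board; place for the pusher. Origin: centre of its underside.
- palette: Fixed white ceramic palette, 110 x 110 x 12 mm, with paint wells, on the other side of the board from the pad. Not needed. Origin: centre of its underside.
- spare_tile: Another loose 80 x 80 x 12 mm tile, with a four-petal flower, on the table beyond the board: leave alone. Origin: centre of its underside.
- jar: Glass paint jar with black cap, 56 mm diameter, 75 mm high: leave alone. Origin: centre of its underside.
- brush: Paint brush lying on the table, 170 mm long: leave alone. Origin near its middle.
- bowl: Small blue bowl, 80 mm diameter, 40 mm high: leave alone. Origin: centre of its underside.
- pendant_box: Flat paper gift box with a blue stone, 90 x 70 x 20 mm: leave alone. Origin: centre of its underside.
- cup: White cup, 68 mm diameter, 75 mm high: leave alone. Origin: centre of its underside.
There are look-alikes about, which are no part of the job. There is more than one size of the pusher; the job needs the largest.

How it is judged:
By the outcome, as a careful person would: the job done as asked, in the order asked, and still so for the second after the job is handed in, with the robot touching nothing.
It also fails if it takes over 67 s, if anything falls off the work surface, if the arm or the gripper's body presses on something with over 40 N, if the wrist force passes 120 N, or if a joint passes its speed limit or range.

## Working session

There is one attempt and no reset: what is moved stays moved. The work goes in short steps, Python scripts to look and compute and a tool call to move; the robot and the scene stay as the last step left them, time stands still between calls to the robot, and variables do not carry over. Pictures are saved under pics/ and viewed, about 8 in all and at most 12, crops included, and the job is handed in when it is done.

Besides the shell and the picture viewer there is one more tool, called after ">>>" as a command line: name --argument value ..., lists and objects as JSON in quotes. arm_command: Moves the arm, as the interface text tells. Its arguments: {"type":"object","properties":{"series":{"type":"array","items":{"type":"object","properties":{"dp":{"type":"array","items":{"type":"number"}},"angular":{"type":"array","items":{"type":"number"}},"gripper":{"type":"number"}}}},"grip_force":{"type":"number"}},"required":["series"]}

```bash
mkdir -p pics; cat > h.py <<'E'
import numpy as np, cv2
from rig import get_state, get_image, grip_depth
from scipy.spatial.transform import Rotation as R
def T_tool():
    s=get_state(); w,x,y,z=s["ee_rot"]; T=np.eye(4); T[:3,:3]=R.from_quat([x,y,z,w]).as_matrix(); T[:3,3]=s["position"]; return T
def grab(n):
    T=T_tool(); d=get_image(n)
    d["c2w"]=np.linalg.inv(d["view"]) if "view" in d else T@d["mount"]
    return d
def ray(d,uv,z):
    uv=np.atleast_2d(np.array(uv,float)); K=d["mtx"]
    p=np.c_[(uv[:,0]-K[0,2])/K[0,0],-(uv[:,1]-K[1,2])/K[1,1],-np.ones(len(uv))]
    o=d["c2w"][:3,3]; v=p@d["c2w"][:3,:3].T
    return o+v*((z-o[2])/v[:,2])[:,None]
def cloud(d):
    h,w=d["depth"].shape; u,v=np.meshgrid(np.arange(w),np.arange(h)); K=d["mtx"]; z=d["depth"]
    p=np.stack([(u-K[0,2])/K[0,0]*z,-(v-K[1,2])/K[1,1]*z,-z],-1)
    return p@d["c2w"][:3,:3].T+d["c2w"][:3,3]
def proj(d,P):
    P=np.atleast_2d(P); c=(P-d["c2w"][:3,3])@d["c2w"][:3,:3]; K=d["mtx"]
    return np.c_[K[0,0]*c[:,0]/-c[:,2]+K[0,2],K[1,1]*-c[:,1]/-c[:,2]+K[1,2]]
E
python3 - <<'E'
from h import *
print(get_state()); 
ims=[]
for n in ["top","side"]:
    d=grab(n); np.savez(n+".npz",**d); print(n,d["mtx"],d["c2w"].round(3),[k for k in d]); ims.append(d["image"])
cv2.imwrite("pics/top.png",cv2.resize(ims[0],(800,600)));cv2.imwrite("pics/side.png",cv2.resize(ims[1],(800,600)))
E
```

```text
{'clock': 0.0, 'qpos': array([-1.24102530e+00,  2.76607917e-01,  1.50614343e+00, -2.22946854e-05,
        1.36066698e+00, -1.20943234e-01]), 'qd': array([-2.88074496e-04, -7.66585379e-04, -5.23825529e-05,  9.66309509e-04,
       -1.96411985e-04,  4.49110256e-04]), 'effort': array([ 7.87373283e-04, -4.16770935e+01, -2.45800585e+01, -1.79304843e-04,
        1.06267192e-02,  6.24667422e-06]), 'position': array([ 0.25032205, -0.51707265,  0.23042822]), 'ee_rot': array([ 0.5985787 ,  0.37602876,  0.5995914 , -0.37522802]), 'contact_force': array([ 0.21285319, -0.50445934, -0.1635449 ]), 'moment': array([-0.0727978 ,  0.02481106,  0.01307339]), 'width': 0.08537248928720838}
top [[487.48262376   0.         257.17715174]
 [  0.         487.48262376 193.85126458]
 [  0.           0.           1.        ]] [[ 0.029  0.983 -0.181  0.339]
 [-0.999  0.031  0.011  0.015]
 [ 0.016  0.181  0.983  1.303]
 [ 0.     0.     0.     1.   ]] ['image', 'depth', 'mtx', 'view', 'c2w']
side [[368.95225266   0.         256.55885066]
 [  0.         368.95225266 195.13124139]
 [  0.           0.           1.        ]] [[-0.959  0.164 -0.23   0.35 ]
 [-0.282 -0.555  0.782  0.754]
 [ 0.     0.815  0.579  0.581]
 [ 0.     0.     0.     1.   ]] ['image', 'depth', 'mtx', 'view', 'c2w']
```

View pics/top.png

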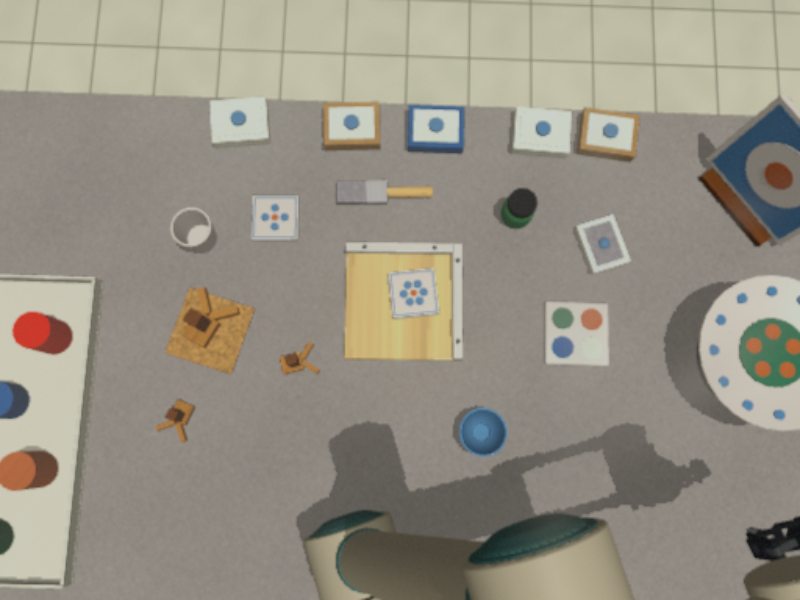

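View pics/side.png

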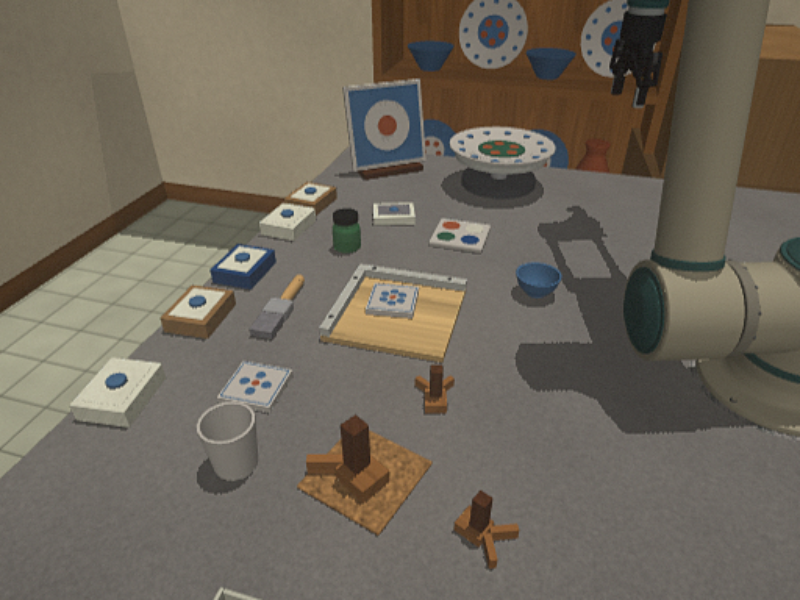

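The top view shows three look-alike pushers (800x600 pixels). A large one stands on the cork pad at (205,325), and small ones stand on the bare table at (297,360) and (177,412). The one on the pad is the largest and fits the description. The board is at (403,303) with rails on its far (top) and right edges. The six-petal tile is at (413,293), and the spare four-petal one is at (275,217).

```bash
python3 - <<'E'
from h import *
d=dict(np.load("top.npz")); P=cloud(d); im=d["image"]; hsv=cv2.cvtColor(im,cv2.COLOR_BGR2HSV)
def reg(x0,y0,x1,y1):
    m=np.zeros(im.shape[:2],bool); m[int(y0*.64):int(y1*.64),int(x0*.64):int(x1*.64)]=1; return m
def rect(name,m,z):
    m=cv2.morphologyEx(m.astype(np.uint8),cv2.MORPH_OPEN,np.ones((3,3)))
    c=max(cv2.findContours(m,0,1)[0],key=cv2.contourArea); q=ray(d,c[:,0],z)[:,:2].astype(np.float32)
    r=cv2.minAreaRect(q); print(name,np.round(r[0],4),np.round(r[1],4),round(r[2],2)); return c
H,S,V=cv2.split(hsv); 
print("hsv tile",hsv[int(310*.64),int(400*.64)],"board",hsv[220,230],"rail",hsv[int(300*.64),int(458*.64)],"cork",hsv[int(350*.64),int(240*.64)],"handle",hsv[int(322*.64),int(195*.64)],"table",hsv[250,250])
tile=reg(378,258,448,328)&~((H>12)&(H<30)&(S>70))
rect("tile z24",tile,.024)
jig=reg(335,235,475,370)&(((S>70)&(H>10)&(H<32))|(V>150)); rect("jig all z~20",jig,.02)
rect("plywood z12",reg(335,235,475,370)&(((S>70)&(H>10)&(H<32))|tile),.012)
pad=reg(155,280,265,380)&(S>80); rect("pad z6",pad,.006)
m=reg(160,280,270,380)
Z=P[...,2]
for lo,hi in [(.085,.11),(.020,.036)]:
    k=m&(Z>lo)&(Z<hi); print(lo,k.sum(),np.median(P[k],0).round(4), P[k].mean(0).round(4))
k=(m&(Z>.085)); rect("handle",k,.096)
c=im[int(270*.64):int(440*.64),int(140*.64):int(340*.64)]; cv2.imwrite("pics/crop.png",cv2.resize(c,None,fx=6,fy=6,interpolation=2)[:600])
E
```

```text
hsv tile [ 21  24 204] board [ 21 109 204] rail [ 24  19 201] cork [ 16  88 148] handle [ 12 153 113] table [ 14  26 145]
tile z24 [ 0.5929 -0.017 ] [0.0819 0.0819] 7.59
jig all z~20 [ 0.5803 -0.0007] [0.2046 0.2024] 1.76
plywood z12 [0.5714 0.008 ] [0.1861 0.1845] 1.89
pad z6 [0.5231 0.3281] [0.1199 0.1259] 73.82
0.085 103 [0.528  0.3342 0.0971] [0.5281 0.3343 0.0965]
0.02 405 [0.533  0.3318 0.0289] [0.5343 0.3292 0.0288]
handle [0.5278 0.334 ] [0.0282 0.0233] 65.34
```

View pics/crop.png

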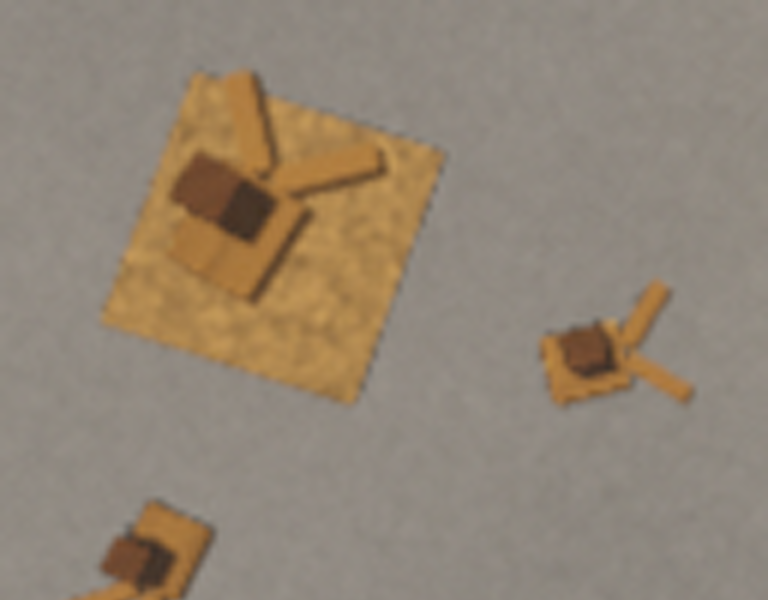

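The crop confirms it: the large pusher is on the cork at crop (225,205), with its arms opening up-right from about (268,180). The small ones are on bare table. Next I'll move above the big one and look with the wrist camera.

```bash
cat >> h.py <<'E'
def plan(pos,yaw,n):
    """rows to go from measured pose to pos with tool down, jaw axis at yaw (deg), in n rows"""
    T=T_tool(); y=np.radians(yaw); z=np.array([np.cos(y),np.sin(y),0]); x=np.array([0,0,-1.]); G=np.c_[x,np.cross(z,x),z]
    rv=R.from_matrix(T[:3,:3].T@G).as_rotvec(); d=(np.array(pos)-T[:3,3])/n
    print("pos",T[:3,3].round(4),"yaw",np.degrees(np.arctan2(T[1,2],T[0,2])).round(2),"rot left deg",np.degrees(rv).round(2))
    for i in range(n):
        Ri=T[:3,:3]@R.from_rotvec(rv*i/n).as_matrix()
        print((Ri.T@d/.12).round(3).tolist(),(rv/n/(np.pi/2)).round(4).tolist())
E
python3 -c "
from h import *
plan([.51,.32,.23],-26,16)"
```

```text
pos [ 0.2503 -0.5171  0.2305] yaw -64.17 rot left deg [-38.17  -0.09  -0.04]
[0.001, 0.312, -0.334] [-0.0265, -0.0001, -0.0]
[0.001, 0.325, -0.32] [-0.0265, -0.0001, -0.0]
[0.001, 0.338, -0.306] [-0.0265, -0.0001, -0.0]
[0.001, 0.351, -0.292] [-0.0265, -0.0001, -0.0]
[0.001, 0.363, -0.277] [-0.0265, -0.0001, -0.0]
[0.001, 0.374, -0.262] [-0.0265, -0.0001, -0.0]
[0.001, 0.384, -0.246] [-0.0265, -0.0001, -0.0]
[0.001, 0.394, -0.23] [-0.0265, -0.0001, -0.0]
[0.001, 0.404, -0.213] [-0.0265, -0.0001, -0.0]
[0.001, 0.412, -0.196] [-0.0265, -0.0001, -0.0]
[0.0, 0.42, -0.179] [-0.0265, -0.0001, -0.0]
[0.0, 0.427, -0.161] [-0.0265, -0.0001, -0.0]
[0.0, 0.433, -0.143] [-0.0265, -0.0001, -0.0]
[0.0, 0.439, -0.125] [-0.0265, -0.0001, -0.0]
[0.0, 0.444, -0.107] [-0.0265, -0.0001, -0.0]
[0.0, 0.448, -0.088] [-0.0265, -0.0001, -0.0]
```

>>> arm_command --series '[{"dp": [0,0.31,-0.33],"angular": [-0.027,0,0],"gripper": 85},{"dp": [0,0.33,-0.32],"angular": [-0.027,0,0],"gripper": 85},{"dp": [0,0.34,-0.31],"angular": [-0.027,0,0],"gripper": 85},{"dp": [0,0.35,-0.29],"angular": [-0.027,0,0],"gripper": 85},{"dp": [0,0.36,-0.28],"angular": [-0.027,0,0],"gripper": 85},{"dp": [0,0.37,-0.26],"angular": [-0.027,0,0],"gripper": 85},{"dp": [0,0.38,-0.25],"angular": [-0.027,0,0],"gripper": 85},{"dp": [0,0.39,-0.23],"angular": [-0.027,0,0],"gripper": 85}]' --grip_force 80

```text
clock: 1.1
position: [0.3785, -0.0892, 0.2282]
ee_rot: [0.653, 0.27, 0.655, -0.267]
contact_force: [1.4, 0.0, 0.3]
width: 0.085
```

```bash
python3 -c "
from h import *
plan([.51,.32,.23],-26,8)"
```

```text
pos [ 0.3785 -0.0892  0.2282] yaw -44.63 rot left deg [-18.63  -0.18  -0.22]
[0.0, 0.4, -0.202] [-0.0259, -0.0003, -0.0003]
[-0.0, 0.408, -0.186] [-0.0259, -0.0003, -0.0003]
[-0.0, 0.415, -0.169] [-0.0259, -0.0003, -0.0003]
[-0.001, 0.421, -0.152] [-0.0259, -0.0003, -0.0003]
[-0.001, 0.427, -0.135] [-0.0259, -0.0003, -0.0003]
[-0.001, 0.432, -0.117] [-0.0259, -0.0003, -0.0003]
[-0.001, 0.437, -0.1] [-0.0259, -0.0003, -0.0003]
[-0.002, 0.44, -0.082] [-0.0259, -0.0003, -0.0003]
```

>>> arm_command --series '[{"dp": [0,0.4,-0.2],"angular": [-0.026,0,0],"gripper": 85},{"dp": [0,0.41,-0.19],"angular": [-0.026,0,0],"gripper": 85},{"dp": [0,0.42,-0.17],"angular": [-0.026,0,0],"gripper": 85},{"dp": [0,0.42,-0.15],"angular": [-0.026,0,0],"gripper": 85},{"dp": [0,0.43,-0.13],"angular": [-0.026,0,0],"gripper": 85},{"dp": [0,0.43,-0.12],"angular": [-0.026,0,0],"gripper": 85},{"dp": [0,0.44,-0.1],"angular": [-0.026,0,0],"gripper": 85},{"dp": [0,0.44,-0.08],"angular": [-0.026,0,0],"gripper": 85}]'

```text
clock: 2.1
position: [0.5089, 0.3362, 0.228]
ee_rot: [0.69, 0.154, 0.691, -0.153]
contact_force: [0.8, -1.1, 0.8]
width: 0.0849
```

```bash
python3 - <<'E'
from h import *
d=grab("wrist"); np.savez("w1.npz",**d); print(d["mtx"],d["c2w"].round(3),d["mount"].round(3),T_tool().round(4))
cv2.imwrite("pics/w1.png",d["image"])
E
```

```text
[[334.71682721   0.         253.38145737]
 [  0.         334.71682721 195.25902454]
 [  0.           0.           1.        ]] [[ 0.906  0.4    0.139  0.544]
 [-0.424  0.857  0.292  0.411]
 [-0.002 -0.324  0.946  0.37 ]
 [ 0.     0.     0.     1.   ]] [[ 0.001  0.325 -0.946 -0.142]
 [ 0.001  0.946  0.325  0.083]
 [ 1.    -0.001  0.001 -0.   ]
 [ 0.     0.     0.     1.   ]] [[ 0.0016  0.4216  0.9068  0.5111]
 [ 0.01    0.9067 -0.4216  0.3435]
 [-0.9999  0.0097 -0.0027  0.2272]
 [ 0.      0.      0.      1.    ]]
```

View pics/w1.png

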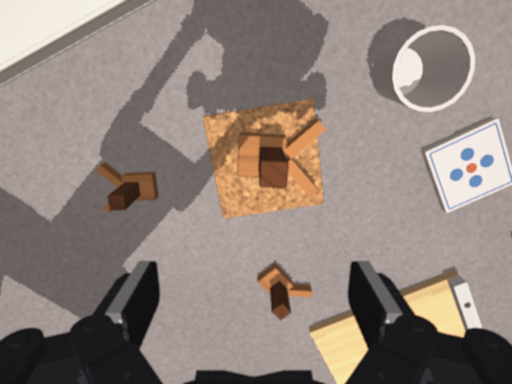

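The wrist view shows the large pusher at (270,160), with its notch arms opening to +x in the image, so it is aligned with the jaw axis. A small pusher is at (280,290), and the cup at (433,68).

```bash
python3 - <<'E'
from h import *
d=grab("wrist"); P=cloud(d); Z=P[...,2]; m=np.zeros(Z.shape,bool); m[95:225,195:335]=1
def rect(n,k):
    k=cv2.morphologyEx(k.astype(np.uint8),cv2.MORPH_OPEN,np.ones((2,2)))
    q=P[k>0][:,:2]; r=cv2.minAreaRect(q.astype(np.float32)); print(n,len(q),q.mean(0).round(4),np.round(r[0],4),np.round(r[1],4),round(r[2],2),np.median(P[k>0][:,2]).round(4)); return q
rect("handle top",m&(Z>.088)&(Z<.104))
q=rect("foot",m&(Z>.022)&(Z<.034))
hsv=cv2.cvtColor(d["image"],cv2.COLOR_BGR2HSV)
# symmetric axis: arms tips relative to handle
np.save("foot.npy",q)
for yaw in range(-36,-14,2):
    a=np.radians(yaw); R2=np.array([[np.cos(a),np.sin(a)],[-np.sin(a),np.cos(a)]]); l=(q)@R2.T; print(yaw,(l.min(0)).round(4),l.max(0).round(4),end=' | ')
E
python3 -c "
from h import *
plan([.528,.334,.12],-26,8)"
```

```text
handle top 783 [0.5278 0.3346] [0.5383 0.3517] [0.1284 0.0327] 69.06 0.0957
foot 2199 [0.5359 0.3349] [0.5501 0.3407] [0.1159 0.1011] 52.04 0.0279
-36 [0.1942 0.5395] [0.2937 0.6586] | -34 [0.2149 0.5292] [0.3126 0.6514] | -32 [0.2353 0.5182] [0.3312 0.6433] | -30 [0.2555 0.5066] [0.3494 0.6345] | -28 [0.275  0.4944] [0.3691 0.6249] | -26 [0.2939 0.4816] [0.3888 0.6145] | -24 [0.3117 0.4682] [0.4081 0.6034] | -22 [0.3288 0.4542] [0.4268 0.5916] | -20 [0.3455 0.4397] [0.445 0.579] | -18 [0.3617 0.4246] [0.4627 0.5657] | -16 [0.3775 0.4091] [0.4799 0.5518] | pos [0.5098 0.3395 0.227 ] yaw -24.98 rot left deg [ 1.02 -0.14 -0.24]
[0.111, 0.002, 0.02] [0.0014, -0.0002, -0.0003]
[0.111, 0.002, 0.02] [0.0014, -0.0002, -0.0003]
[0.111, 0.003, 0.02] [0.0014, -0.0002, -0.0003]
[0.111, 0.003, 0.02] [0.0014, -0.0002, -0.0003]
[0.111, 0.003, 0.02] [0.0014, -0.0002, -0.0003]
[0.111, 0.003, 0.02] [0.0014, -0.0002, -0.0003]
[0.111, 0.003, 0.02] [0.0014, -0.0002, -0.0003]
[0.111, 0.003, 0.02] [0.0014, -0.0002, -0.0003]
```

>>> arm_command --series '[{"dp": [0.11,-0.0,0.022],"angular": [0,0,0],"gripper": 85},{"dp": [0.11,0,0.022],"angular": [0,0,0],"gripper": 85},{"dp": [0.11,0,0.022],"angular": [0,0,0],"gripper": 85},{"dp": [0.11,0,0.022],"angular": [0,0,0],"gripper": 85},{"dp": [0.11,0,0.022],"angular": [0,0,0],"gripper": 85},{"dp": [0.11,0,0.022],"angular": [0,0,0],"gripper": 85},{"dp": [0.11,0,0.022],"angular": [0,0,0],"gripper": 85},{"dp": [0.11,0,0.022],"angular": [0,0,0],"gripper": 85}]'

```text
clock: 3.2
position: [0.5286, 0.3258, 0.1134]
ee_rot: [0.689, 0.155, 0.691, -0.154]
contact_force: [0.6, -0.3, -0.3]
width: 0.0849
```

```bash
python3 -c "
from h import *
plan([.528,.3345,.045],-25,7)"
```

```text
pos [0.5286 0.3258 0.1134] yaw -25.19 rot left deg [-0.19 -0.2  -0.03]
[0.081, 0.009, -0.005] [-0.0003, -0.0003, -0.0]
[0.081, 0.009, -0.005] [-0.0003, -0.0003, -0.0]
[0.081, 0.009, -0.005] [-0.0003, -0.0003, -0.0]
[0.081, 0.009, -0.005] [-0.0003, -0.0003, -0.0]
[0.081, 0.009, -0.005] [-0.0003, -0.0003, -0.0]
[0.081, 0.009, -0.005] [-0.0003, -0.0003, -0.0]
[0.081, 0.009, -0.005] [-0.0003, -0.0003, -0.0]
```

>>> arm_command --series '[{"dp": [0,0.06,-0.03],"angular": [0,0,0],"gripper": 85},{"dp": [0.08,0,0],"angular": [0,0,0],"gripper": 85},{"dp": [0.08,0,0],"angular": [0,0,0],"gripper": 85},{"dp": [0.08,0,0],"angular": [0,0,0],"gripper": 85},{"dp": [0.08,0,0],"angular": [0,0,0],"gripper": 85},{"dp": [0.08,0,0],"angular": [0,0,0],"gripper": 85},{"dp": [0.08,0,0],"angular": [0,0,0],"gripper": 85},{"dp": [0.05,0,0],"angular": [0,0,0],"gripper": 85}]'

```text
clock: 4.2
position: [0.528, 0.335, 0.045]
ee_rot: [0.689, 0.154, 0.691, -0.154]
contact_force: [0.4, 0.3, 0.1]
width: 0.0852
```

```bash
python3 -c "
from h import *
plan([.528,.3345,.045],-25,1)"
```

```text
pos [0.528 0.335 0.045] yaw -25.17 rot left deg [-0.17 -0.22 -0.03]
[-0.0, -0.004, 0.001] [-0.0019, -0.0024, -0.0003]
```

Exactly in place. Close, grip, then check.

>>> arm_command --series '[{"dp": [0,0,0],"angular": [0,0,0],"gripper": 20},{"dp": [0,0,0],"angular": [0,0,0],"gripper": 10},{"dp": [0,0,0],"angular": [0,0,0],"gripper": 10},{"dp": [0,0,0],"angular": [0,0,0],"gripper": 10},{"dp": [0,0,0],"angular": [0,0,0],"gripper": 10},{"dp": [0,0,0],"angular": [0,0,0],"gripper": 10},{"dp": [0,0,0],"angular": [0,0,0],"gripper": 10},{"dp": [0,0,0],"angular": [0,0,0],"gripper": 10}]' --grip_force 80

```text
clock: 5.2
position: [0.5283, 0.335, 0.0452]
ee_rot: [0.689, 0.155, 0.691, -0.153]
contact_force: [0.3, 0.5, -0.2]
width: 0.0234
```

```bash
python3 - <<'E'
from h import *
print(get_state()["width"],get_state()["position"])
d=grab("wrist"); cv2.imwrite("pics/w2.png",d["image"])
plan([.528,.3345,.12],-25,5)
E
```

```text
0.02341424328803459 [0.52832412 0.3350363  0.04524281]
pos [0.5283 0.335  0.0452] yaw -25.16 rot left deg [-0.16 -0.19 -0.06]
[-0.125, -0.001, -0.0] [-0.0004, -0.0004, -0.0001]
[-0.125, -0.001, -0.0] [-0.0004, -0.0004, -0.0001]
[-0.125, -0.001, -0.0] [-0.0004, -0.0004, -0.0001]
[-0.125, -0.001, -0.0] [-0.0004, -0.0004, -0.0001]
[-0.125, -0.001, -0.0] [-0.0004, -0.0004, -0.0001]
```

View pics/w2.png

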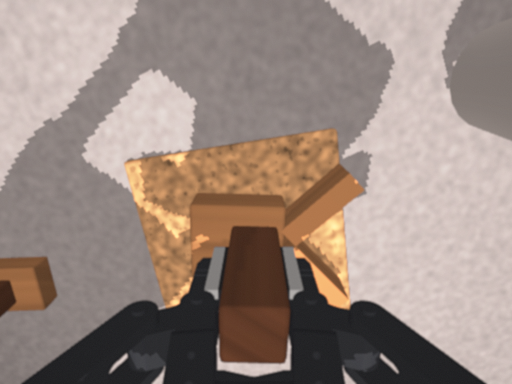

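The handle is gripped squarely between the pads (width 23.4 mm), with the foot flat on the cork and the notch arms to the right at (330,200). Lift it now.

>>> arm_command --series '[{"dp": [-0.06,0,0],"angular": [0,0,0],"gripper": 10},{"dp": [-0.12,0,0],"angular": [0,0,0],"gripper": 10},{"dp": [-0.15,0,0],"angular": [0,0,0],"gripper": 10},{"dp": [-0.15,0,0],"angular": [0,0,0],"gripper": 10},{"dp": [-0.15,0,0],"angular": [0,0,0],"gripper": 10},{"dp": [-0.1,0,0],"angular": [0,0,0],"gripper": 10},{"dp": [-0.05,0,0],"angular": [0,0,0],"gripper": 10},{"dp": [0,0,0],"angular": [0,0,0],"gripper": 10}]'

```text
clock: 6.25
position: [0.5292, 0.3351, 0.147]
ee_rot: [0.69, 0.155, 0.69, -0.153]
contact_force: [0.3, -0.2, -0.8]
width: 0.0232
```

```bash
python3 -c "
from h import *
plan([.5137,.0495,.125],-43.15,8)"
```

```text
pos [0.5292 0.3351 0.147 ] yaw -25.17 rot left deg [17.98 -0.09 -0.21]
[0.022, -0.276, 0.112] [0.025, -0.0001, -0.0003]
[0.022, -0.272, 0.123] [0.025, -0.0001, -0.0003]
[0.022, -0.267, 0.133] [0.025, -0.0001, -0.0003]
[0.022, -0.261, 0.144] [0.025, -0.0001, -0.0003]
[0.022, -0.255, 0.154] [0.025, -0.0001, -0.0003]
[0.022, -0.249, 0.164] [0.025, -0.0001, -0.0003]
[0.023, -0.242, 0.173] [0.025, -0.0001, -0.0003]
[0.023, -0.235, 0.183] [0.025, -0.0001, -0.0003]
```

>>> arm_command --series '[{"dp": [0.02,-0.28,0.11],"angular": [0.025,0,0],"gripper": 10},{"dp": [0.02,-0.27,0.12],"angular": [0.025,0,0],"gripper": 10},{"dp": [0.02,-0.27,0.13],"angular": [0.025,0,0],"gripper": 10},{"dp": [0.02,-0.26,0.14],"angular": [0.025,0,0],"gripper": 10},{"dp": [0.02,-0.26,0.15],"angular": [0.025,0,0],"gripper": 10},{"dp": [0.02,-0.25,0.16],"angular": [0.025,0,0],"gripper": 10},{"dp": [0.02,-0.24,0.17],"angular": [0.025,0,0],"gripper": 10},{"dp": [0.02,-0.2,0.16],"angular": [0.025,0,0],"gripper": 10}]'

```text
clock: 7.25
position: [0.507, 0.0487, 0.1206]
ee_rot: [0.654, 0.262, 0.66, -0.262]
contact_force: [-0.1, 0.6, -0.9]
width: 0.0229
```

```bash
python3 - <<'E'
from h import *
d=grab("top"); cv2.imwrite("pics/t2.png",cv2.resize(d["image"][110:270,160:360],(800,640))[:600])
plan([.5137,.0495,.055],-43.15,7)
E
```

```text
pos [0.5065 0.0452 0.1201] yaw -43.57 rot left deg [-0.42 -0.37  0.43]
[0.077, 0.01, 0.003] [-0.0007, -0.0006, 0.0007]
[0.077, 0.01, 0.003] [-0.0007, -0.0006, 0.0007]
[0.077, 0.01, 0.003] [-0.0007, -0.0006, 0.0007]
[0.077, 0.01, 0.003] [-0.0007, -0.0006, 0.0007]
[0.077, 0.01, 0.003] [-0.0007, -0.0006, 0.0007]
[0.078, 0.01, 0.003] [-0.0007, -0.0006, 0.0007]
[0.078, 0.01, 0.003] [-0.0007, -0.0006, 0.0007]
```

View pics/t2.png

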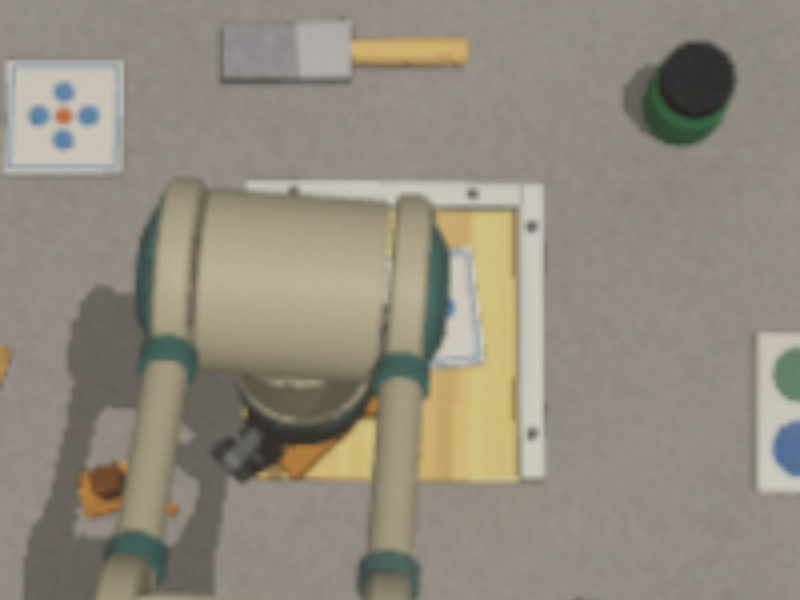

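The top view is mostly blocked by the arm, but the tile's right edge shows at crop (475,305), unmoved. Lower the pusher behind the tile's near corner.

>>> arm_command --series '[{"dp": [0.04,0.04,0.01],"angular": [-0.005,-0.004,0.005],"gripper": 10},{"dp": [0.08,0.03,0.01],"angular": [0,0,0],"gripper": 10},{"dp": [0.1,0,0],"angular": [0,0,0],"gripper": 10},{"dp": [0.1,0,0],"angular": [0,0,0],"gripper": 10},{"dp": [0.1,0,0],"angular": [0,0,0],"gripper": 10},{"dp": [0.07,0,0],"angular": [0,0,0],"gripper": 10},{"dp": [0.03,0,0],"angular": [0,0,0],"gripper": 10},{"dp": [0,0,0],"angular": [0,0,0],"gripper": 10}]'

```text
clock: 8.3
position: [0.5132, 0.0521, 0.0513]
ee_rot: [0.657, 0.259, 0.659, -0.259]
contact_force: [-0.1, 1.1, -1.3]
width: 0.0233
```

```bash
python3 - <<'E'
from h import *
plan([.5137,.0495,.055],-43.15,1)
plan([.5678,.0114,.055],-43.15,8)
a=grab("wrist"); b=grab("side"); np.savez("w3.npz",**a)
cv2.imwrite("pics/b3.png",np.vstack([a["image"][60:],cv2.resize(b["image"][150:260,180:330],(512,376))])[:600])
E
```

```text
pos [0.5132 0.0521 0.0513] yaw -42.97 rot left deg [ 0.18 -0.2   0.05]
[-0.031, -0.013, 0.018] [0.002, -0.0022, 0.0006]
pos [0.5132 0.0521 0.0513] yaw -42.97 rot left deg [ 0.18 -0.2   0.05]
[-0.004, 0.008, 0.071] [0.0003, -0.0003, 0.0001]
[-0.004, 0.008, 0.071] [0.0003, -0.0003, 0.0001]
[-0.004, 0.008, 0.071] [0.0003, -0.0003, 0.0001]
[-0.004, 0.008, 0.071] [0.0003, -0.0003, 0.0001]
[-0.004, 0.008, 0.071] [0.0003, -0.0003, 0.0001]
[-0.004, 0.008, 0.071] [0.0003, -0.0003, 0.0001]
[-0.004, 0.008, 0.071] [0.0003, -0.0003, 0.0001]
[-0.004, 0.008, 0.071] [0.0003, -0.0003, 0.0001]
```

View pics/b3.png

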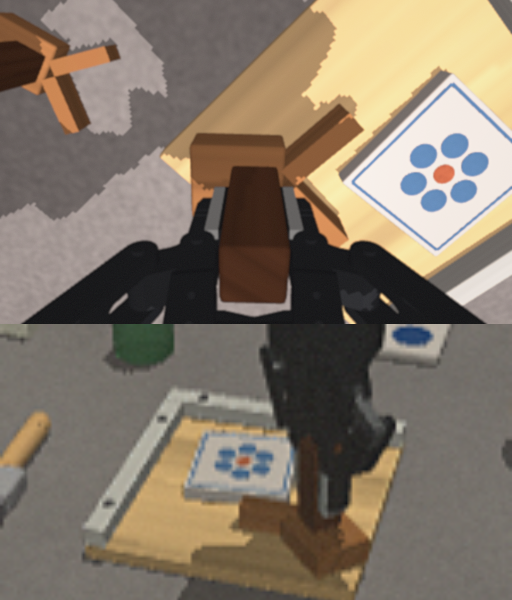

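The view shows the notch (inner corner near (290,188) in the upper crop) lined up with the tile's near corner at (342,180), and a free gap between them. The underside is too low, so I'll lift it 4 mm and then advance.

>>> arm_command --series '[{"dp": [-0.025,-0.013,0],"angular": [0,0,0],"gripper": 10},{"dp": [-0.015,0,0.03],"angular": [0.002,-0.002,0],"gripper": 10},{"dp": [0,0.007,0.06],"angular": [0,0,0],"gripper": 10},{"dp": [0,0.007,0.06],"angular": [0,0,0],"gripper": 10},{"dp": [0,0.007,0.05],"angular": [0,0,0],"gripper": 10},{"dp": [0,0.007,0.05],"angular": [0,0,0],"gripper": 10},{"dp": [0,0.007,0.04],"angular": [0,0,0],"gripper": 10},{"dp": [0,0,0.03],"angular": [0,0,0],"gripper": 10}]'

```text
clock: 9.4
position: [0.545, 0.0263, 0.0572]
ee_rot: [0.657, 0.26, 0.658, -0.26]
contact_force: [-0.9, 1.4, -0.3]
width: 0.0233
```

```bash
python3 - <<'E'
from h import *
plan([.5678,.0114,.0555],-43.15,8); print(get_state()["contact_force"])
E
```

```text
pos [0.545  0.0263 0.0572] yaw -43.21 rot left deg [-0.06 -0.04  0.01]
[0.002, 0.005, 0.028] [-0.0001, -0.0001, 0.0]
[0.002, 0.005, 0.028] [-0.0001, -0.0001, 0.0]
[0.002, 0.005, 0.028] [-0.0001, -0.0001, 0.0]
[0.002, 0.005, 0.028] [-0.0001, -0.0001, 0.0]
[0.002, 0.005, 0.028] [-0.0001, -0.0001, 0.0]
[0.002, 0.005, 0.028] [-0.0001, -0.0001, 0.0]
[0.002, 0.005, 0.028] [-0.0001, -0.0001, 0.0]
[0.002, 0.005, 0.028] [-0.0001, -0.0001, 0.0]
[-0.89826199  1.41486656 -0.31132836]
```

>>> arm_command --series '[{"dp": [0.005,0.005,0.025],"angular": [0,0,0],"gripper": 10},{"dp": [0.005,0.005,0.025],"angular": [0,0,0],"gripper": 10},{"dp": [0,0.005,0.025],"angular": [0,0,0],"gripper": 10},{"dp": [0,0.005,0.025],"angular": [0,0,0],"gripper": 10},{"dp": [0,0.005,0.022],"angular": [0,0,0],"gripper": 10},{"dp": [0,0.005,0.018],"angular": [0,0,0],"gripper": 10},{"dp": [0,0.004,0.014],"angular": [0,0,0],"gripper": 10},{"dp": [0,0,0.012],"angular": [0,0,0],"gripper": 10}]'

```text
clock: 10.4
position: [0.5627, 0.015, 0.0558]
ee_rot: [0.657, 0.26, 0.658, -0.26]
contact_force: [-1.1, 1.3, -0.3]
width: 0.0235
```

```bash
cat > look.py <<'E'
from h import *
import sys
plan([.5678,.0114,.0555],-43.15,1); s=get_state(); f=s["contact_force"]; print("F",f.round(2),"F on board axes (x,y)",(-f[:2]@np.array([[.033,.9995],[-.9995,.033]])).round(2))
d=grab("wrist"); im=d["image"]; cv2.imwrite(sys.argv[1],cv2.resize(im[60:,220:],None,fx=1.8,fy=1.8))
E
python3 look.py pics/p4.png
```

```text
pos [0.5627 0.015  0.0558] yaw -43.21 rot left deg [-0.06 -0.11  0.06]
[0.002, 0.007, 0.052] [-0.0006, -0.0013, 0.0007]
F [-1.1   1.28 -0.29] F on board axes (x,y) [1.31 1.05]
```

View pics/p4.png

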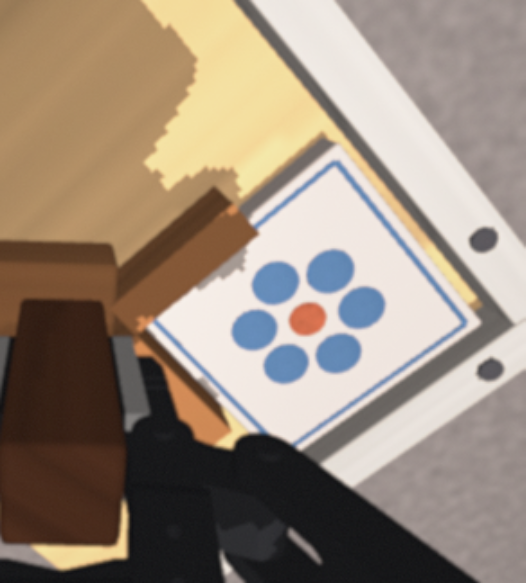

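The tile is seated in the notch, turned nearly square to the rails, with a few mm left to each. Creep forward.

>>> arm_command --series '[{"dp": [0,0.001,0.006],"angular": [0,0,0],"gripper": 10},{"dp": [0,0.001,0.006],"angular": [0,0,0],"gripper": 10},{"dp": [0,0.001,0.006],"angular": [0,0,0],"gripper": 10},{"dp": [0,0.001,0.006],"angular": [0,0,0],"gripper": 10},{"dp": [0,0.001,0.005],"angular": [0,0,0],"gripper": 10},{"dp": [0,0.001,0.005],"angular": [0,0,0],"gripper": 10},{"dp": [0,0.001,0.005],"angular": [0,0,0],"gripper": 10},{"dp": [0,0.001,0.005],"angular": [0,0,0],"gripper": 10}]'

```text
clock: 11.45
position: [0.5672, 0.0118, 0.0557]
ee_rot: [0.656, 0.26, 0.658, -0.261]
contact_force: [-2.6, 1.6, -1.0]
width: 0.023
```

```bash
python3 look.py pics/x.png
```

```text
pos [0.5672 0.0118 0.0557] yaw -43.21 rot left deg [-0.06 -0.13  0.08]
[0.002, 0.001, 0.006] [-0.0006, -0.0015, 0.0009]
F [-2.57  1.65 -0.99] F on board axes (x,y) [1.73 2.51]
```

>>> arm_command --series '[{"dp": [0,0,0.003],"angular": [0,0,0],"gripper": 10},{"dp": [0,0,0.003],"angular": [0,0,0],"gripper": 10},{"dp": [0,0,0.003],"angular": [0,0,0],"gripper": 10},{"dp": [0,0,0.003],"angular": [0,0,0],"gripper": 10},{"dp": [0,0,0.002],"angular": [0,0,0],"gripper": 10},{"dp": [0,0,0.002],"angular": [0,0,0],"gripper": 10},{"dp": [0,0,0.002],"angular": [0,0,0],"gripper": 10},{"dp": [0,0,0.002],"angular": [0,0,0],"gripper": 10}]'

```text
clock: 12.5
position: [0.5674, 0.0115, 0.0556]
ee_rot: [0.655, 0.26, 0.66, -0.26]
contact_force: [-2.5, 2.8, 0.3]
width: 0.0229
```

```bash
python3 look.py pics/p5.png
```

```text
pos [0.5674 0.0115 0.0556] yaw -43.2 rot left deg [-0.05 -0.36  0.12]
[0.001, 0.002, 0.003] [-0.0006, -0.004, 0.0013]
F [-2.5   2.83  0.26] F on board axes (x,y) [2.91 2.4 ]
```

View pics/p5.png

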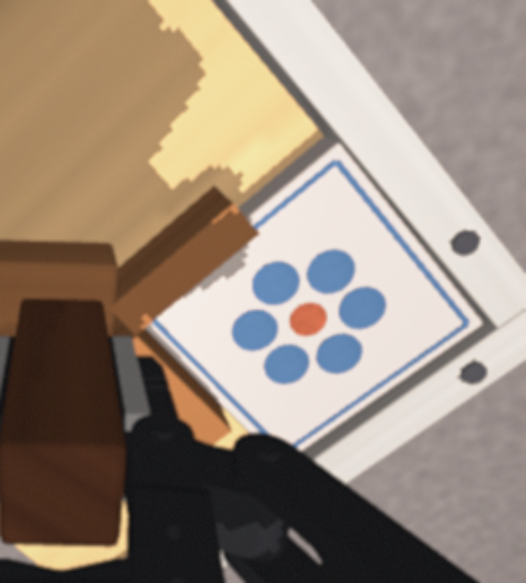

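The tile's edges now meet both rails, and motion has stalled while force builds. Press a little firmer for a second.

>>> arm_command --series '[{"dp": [0,0,0.004],"angular": [0,0,0],"gripper": 10},{"dp": [0,0,0.005],"angular": [0,0,0],"gripper": 10},{"dp": [0,0,0.005],"angular": [0,0,0],"gripper": 10},{"dp": [0,0,0.005],"angular": [0,0,0],"gripper": 10},{"dp": [0,0,0.005],"angular": [0,0,0],"gripper": 10},{"dp": [0,0,0.005],"angular": [0,0,0],"gripper": 10},{"dp": [0,0,0.005],"angular": [0,0,0],"gripper": 10},{"dp": [0,0,0.005],"angular": [0,0,0],"gripper": 10}]'

```text
clock: 13.55
position: [0.5677, 0.0102, 0.0553]
ee_rot: [0.652, 0.261, 0.663, -0.26]
contact_force: [-3.6, 4.7, 2.9]
width: 0.0236
```

```bash
python3 look.py pics/x.png
```

```text
pos [0.5677 0.0102 0.0553] yaw -43.19 rot left deg [-0.04 -0.79  0.23]
[-0.001, 0.008, -0.006] [-0.0004, -0.0088, 0.0026]
F [-3.59  4.72  2.87] F on board axes (x,y) [4.84 3.43]
```

>>> arm_command --series '[{"dp": [0,0.001,0.005],"angular": [0,-0.002,0],"gripper": 10},{"dp": [0,0.001,0.005],"angular": [0,-0.002,0],"gripper": 10},{"dp": [0,0.001,0.005],"angular": [0,-0.002,0],"gripper": 10},{"dp": [0,0.001,0.005],"angular": [0,-0.002,0],"gripper": 10},{"dp": [0,0.001,0.005],"angular": [0,-0.002,0],"gripper": 10},{"dp": [0,0.001,0.005],"angular": [0,-0.002,0],"gripper": 10},{"dp": [0,0.001,0.005],"angular": [0,-0.002,0],"gripper": 10},{"dp": [0,0.001,0.005],"angular": [0,-0.002,0],"gripper": 10}]'

```text
clock: 14.6
position: [0.5673, 0.0106, 0.0545]
ee_rot: [0.657, 0.258, 0.658, -0.263]
contact_force: [-4.2, 3.5, 1.4]
width: 0.0231
```

```bash
python3 look.py pics/x.png
```

```text
pos [0.5673 0.0106 0.0545] yaw -43.2 rot left deg [-0.05  0.07  0.38]
[-0.008, 0.007, -0.002] [-0.0005, 0.0008, 0.0043]
F [-4.22  3.51  1.41] F on board axes (x,y) [3.65 4.1 ]
```

>>> arm_command --series '[{"dp": [-0.002,0.001,0.006],"angular": [0,-0.001,0.001],"gripper": 10},{"dp": [-0.002,0.001,0.008],"angular": [0,-0.001,0.001],"gripper": 10},{"dp": [-0.001,0.001,0.009],"angular": [0,-0.001,0],"gripper": 10},{"dp": [-0.001,0.001,0.009],"angular": [0,-0.001,0],"gripper": 10},{"dp": [-0.001,0.001,0.009],"angular": [0,-0.001,0],"gripper": 10},{"dp": [-0.001,0.001,0.009],"angular": [0,-0.001,0],"gripper": 10},{"dp": [-0.001,0.001,0.009],"angular": [0,-0.001,0],"gripper": 10},{"dp": [-0.001,0.001,0.009],"angular": [0,-0.001,0],"gripper": 10}]'

```text
clock: 15.65
position: [0.5671, 0.0095, 0.0541]
ee_rot: [0.656, 0.258, 0.659, -0.263]
contact_force: [-5.9, 3.9, 0.5]
width: 0.0231
```

```bash
python3 look.py pics/x.png
```

```text
pos [0.5671 0.0095 0.0541] yaw -43.26 rot left deg [-0.11 -0.09  0.48]
[-0.012, 0.016, -0.007] [-0.0012, -0.001, 0.0053]
F [-5.93  3.93  0.55] F on board axes (x,y) [4.12 5.8 ]
```

Pressed both rails at about 4 N and 5 to 6 N. Back straight off along the diagonal.

>>> arm_command --series '[{"dp": [0,0,-0.01],"angular": [0,0,0],"gripper": 10},{"dp": [0,0,-0.02],"angular": [0,0,0],"gripper": 10},{"dp": [0,0,-0.04],"angular": [0,0,0],"gripper": 10},{"dp": [0,0,-0.06],"angular": [0,0,0],"gripper": 10},{"dp": [0,0,-0.08],"angular": [0,0,0],"gripper": 10},{"dp": [0,0,-0.1],"angular": [0,0,0.003],"gripper": 10},{"dp": [0,0,-0.08],"angular": [0,0,0.002],"gripper": 10},{"dp": [-0.05,0,-0.04],"angular": [0,0,0],"gripper": 10}]'

```text
clock: 16.7
position: [0.5313, 0.045, 0.0603]
ee_rot: [0.66, 0.261, 0.654, -0.26]
contact_force: [0.1, -0.2, -1.6]
width: 0.0232
```

```bash
python3 - <<'E'
from h import *
plan([.529,.335,.147],-25.2,10)
d=grab("wrist"); np.savez("w6.npz",**d); b=grab("side"); 
cv2.imwrite("pics/p6.png",np.vstack([cv2.resize(d["image"][0:260,250:],None,fx=1.2,fy=1.2),cv2.resize(b["image"][150:260,180:330],(314,230))]))
E
```

```text
pos [0.5313 0.045  0.0603] yaw -43.24 rot left deg [-18.03   0.47  -0.13]
[-0.073, 0.175, -0.166] [-0.02, 0.0005, -0.0001]
[-0.073, 0.18, -0.161] [-0.02, 0.0005, -0.0001]
[-0.073, 0.185, -0.155] [-0.02, 0.0005, -0.0001]
[-0.073, 0.19, -0.149] [-0.02, 0.0005, -0.0001]
[-0.073, 0.195, -0.143] [-0.02, 0.0005, -0.0001]
[-0.073, 0.199, -0.137] [-0.02, 0.0005, -0.0001]
[-0.072, 0.203, -0.131] [-0.02, 0.0005, -0.0001]
[-0.072, 0.207, -0.125] [-0.02, 0.0005, -0.0001]
[-0.072, 0.211, -0.118] [-0.02, 0.0005, -0.0001]
[-0.072, 0.215, -0.111] [-0.02, 0.0005, -0.0001]
```

View pics/p6.png

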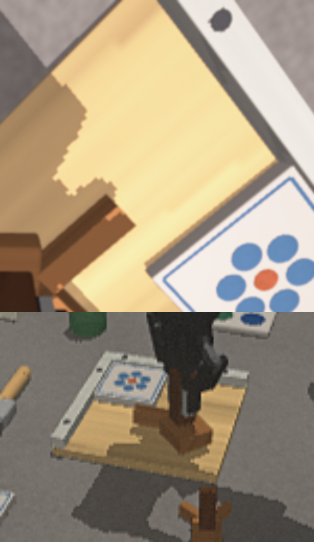

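The pusher is clear, and in both crops the tile sits against both rails. Next: lift and take it back to the pad.

>>> arm_command --series '[{"dp": [-0.15,0,-0.02],"angular": [0,0.004,0],"gripper": 10},{"dp": [-0.2,0,0],"angular": [0,0,0],"gripper": 10},{"dp": [-0.2,0,0],"angular": [0,0,0],"gripper": 10},{"dp": [-0.15,0.1,-0.08],"angular": [-0.01,0,0],"gripper": 10},{"dp": [0,0.18,-0.16],"angular": [-0.02,0,0],"gripper": 10},{"dp": [0,0.19,-0.15],"angular": [-0.02,0,0],"gripper": 10},{"dp": [0,0.19,-0.15],"angular": [-0.02,0,0],"gripper": 10},{"dp": [0,0.19,-0.14],"angular": [-0.02,0,0],"gripper": 10}]'

```text
clock: 17.8
position: [0.5381, 0.1774, 0.1507]
ee_rot: [0.679, 0.215, 0.669, -0.212]
contact_force: [0.3, 0.1, -1.2]
width: 0.0232
```

```bash
python3 -c "
from h import *
plan([.528,.335,.13],-25.2,7)"
```

```text
pos [0.5381 0.1774 0.1507] yaw -35.16 rot left deg [-9.96  0.76 -0.44]
[0.024, 0.146, -0.118] [-0.0158, 0.0012, -0.0007]
[0.024, 0.149, -0.114] [-0.0158, 0.0012, -0.0007]
[0.025, 0.152, -0.111] [-0.0158, 0.0012, -0.0007]
[0.025, 0.155, -0.107] [-0.0158, 0.0012, -0.0007]
[0.025, 0.157, -0.103] [-0.0158, 0.0012, -0.0007]
[0.025, 0.16, -0.099] [-0.0158, 0.0012, -0.0007]
[0.025, 0.162, -0.095] [-0.0158, 0.0012, -0.0007]
```

>>> arm_command --series '[{"dp": [0.02,0.15,-0.12],"angular": [-0.016,0.001,-0.001],"gripper": 10},{"dp": [0.02,0.15,-0.11],"angular": [-0.016,0.001,-0.001],"gripper": 10},{"dp": [0.02,0.15,-0.11],"angular": [-0.016,0.001,-0.001],"gripper": 10},{"dp": [0.02,0.15,-0.11],"angular": [-0.016,0.001,-0.001],"gripper": 10},{"dp": [0.02,0.16,-0.1],"angular": [-0.016,0.001,-0.001],"gripper": 10},{"dp": [0.02,0.15,-0.1],"angular": [-0.016,0.001,0],"gripper": 10},{"dp": [0.01,0.09,-0.06],"angular": [-0.016,0.001,0],"gripper": 10},{"dp": [0,0,0],"angular": [0,0,0],"gripper": 10}]'

```text
clock: 18.8
position: [0.5295, 0.3317, 0.1349]
ee_rot: [0.693, 0.15, 0.689, -0.15]
contact_force: [-0.3, -0.4, -0.8]
width: 0.0232
```

```bash
python3 -c "
from h import *
plan([.528,.335,.047],-25.2,7)"
```

```text
pos [0.5295 0.3317 0.1349] yaw -24.53 rot left deg [ 0.67  0.38 -0.11]
[0.105, 0.003, -0.004] [0.0011, 0.0006, -0.0002]
[0.105, 0.003, -0.004] [0.0011, 0.0006, -0.0002]
[0.105, 0.003, -0.004] [0.0011, 0.0006, -0.0002]
[0.105, 0.003, -0.004] [0.0011, 0.0006, -0.0002]
[0.105, 0.003, -0.004] [0.0011, 0.0006, -0.0002]
[0.105, 0.003, -0.003] [0.0011, 0.0006, -0.0002]
[0.105, 0.003, -0.003] [0.0011, 0.0006, -0.0002]
```

>>> arm_command --series '[{"dp": [0.06,0.01,-0.01],"angular": [0.004,0.002,0],"gripper": 10},{"dp": [0.11,0.01,-0.01],"angular": [0.003,0.002,0],"gripper": 10},{"dp": [0.12,0,0],"angular": [0,0,0],"gripper": 10},{"dp": [0.12,0,0],"angular": [0,0,0],"gripper": 10},{"dp": [0.11,0,0],"angular": [0,0,0],"gripper": 10},{"dp": [0.08,0,0],"angular": [0,0,0],"gripper": 10},{"dp": [0.04,0,0],"angular": [0,0,0],"gripper": 10},{"dp": [0.02,0,0],"angular": [0,0,0],"gripper": 10}]'

```text
clock: 19.8
position: [0.5281, 0.3324, 0.0491]
ee_rot: [0.689, 0.155, 0.69, -0.155]
contact_force: [-0.6, -0.0, -0.6]
width: 0.023
```

```bash
python3 -c "
from h import *
plan([.528,.335,.0452],-25.2,1)
b=grab('side'); P=proj(b,[.528,.335,.03])[0].astype(int); print(P)
cv2.imwrite('pics/p7.png',cv2.resize(b['image'][P[1]-50:P[1]+50,P[0]-65:P[0]+65],None,fx=5,fy=5))"
```

```text
pos [0.5281 0.3324 0.0491] yaw -25.34 rot left deg [-0.14 -0.06  0.07]
[0.033, 0.019, -0.01] [-0.0016, -0.0007, 0.0008]
[228 295]
```

View pics/p7.png

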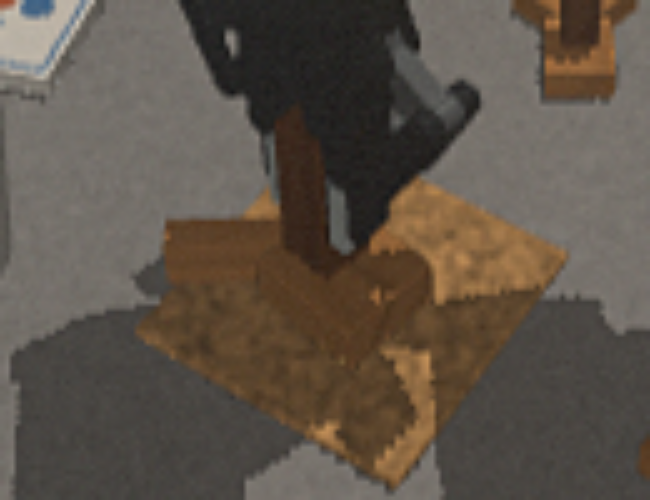

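The pusher hovers upright about 4 mm over the pad, with one arm tip at the pad's far edge. I'll shift it a few mm inward, set it down and open.

>>> arm_command --series '[{"dp": [0,0,-0.05],"angular": [0,0,0],"gripper": 10},{"dp": [0,0,0],"angular": [0,0,0],"gripper": 10},{"dp": [0.012,0,0],"angular": [0,0,0],"gripper": 10},{"dp": [0.01,0,0],"angular": [0,0,0],"gripper": 10},{"dp": [0.006,0,0],"angular": [0,0,0],"gripper": 10},{"dp": [0.003,0,0],"angular": [0,0,0],"gripper": 10},{"dp": [0.003,0,0],"angular": [0,0,0],"gripper": 10},{"dp": [0,0,0],"angular": [0,0,0],"gripper": 10}]'

```text
clock: 20.85
position: [0.5231, 0.3356, 0.0461]
ee_rot: [0.69, 0.155, 0.69, -0.155]
contact_force: [-0.2, -0.6, -2.1]
width: 0.0229
```

```bash
python3 -c "
from h import *
plan([.5225,.335,.0452],-25.2,1); print(get_state()['contact_force'])"
```

```text
pos [0.5231 0.3356 0.0461] yaw -25.34 rot left deg [-0.14  0.04 -0.05]
[0.008, -0.007, -0.002] [-0.0015, 0.0004, -0.0006]
[-0.23299224 -0.60178808 -2.07564384]
```

Still hanging, just above the cork. Lower slightly more.

>>> arm_command --series '[{"dp": [0.004,0,0],"angular": [0,0,0],"gripper": 10},{"dp": [0.004,0,0],"angular": [0,0,0],"gripper": 10},{"dp": [0.003,0,0],"angular": [0,0,0],"gripper": 10},{"dp": [0.003,0,0],"angular": [0,0,0],"gripper": 10},{"dp": [0.002,0,0],"angular": [0,0,0],"gripper": 10},{"dp": [0.002,0,0],"angular": [0,0,0],"gripper": 10},{"dp": [0.002,0,0],"angular": [0,0,0],"gripper": 10},{"dp": [0.002,0,0],"angular": [0,0,0],"gripper": 10}]'

```text
clock: 21.85
position: [0.5231, 0.3357, 0.0452]
ee_rot: [0.69, 0.155, 0.689, -0.155]
contact_force: [-0.7, -0.1, 4.4]
width: 0.0232
```

```bash
python3 -c "
from h import *
plan([.5225,.335,.0452],-25.2,1); print(get_state()['contact_force'])"
```

```text
pos [0.5231 0.3357 0.0452] yaw -25.33 rot left deg [-0.13  0.07 -0.09]
[0.0, -0.007, -0.002] [-0.0014, 0.0007, -0.001]
[-0.69907547 -0.06785303  4.41816322]
```

Down on the pad (+4.4 N upward). Open.

>>> arm_command --series '[{"dp": [0,0,0],"angular": [0,0,0],"gripper": 28},{"dp": [0,0,0],"angular": [0,0,0],"gripper": 40},{"dp": [0,0,0],"angular": [0,0,0],"gripper": 60},{"dp": [0,0,0],"angular": [0,0,0],"gripper": 80},{"dp": [0,0,0],"angular": [0,0,0],"gripper": 85},{"dp": [0,0,0],"angular": [0,0,0],"gripper": 85},{"dp": [-0.05,0,0],"angular": [0,0,0],"gripper": 85},{"dp": [-0.1,0,0],"angular": [0,0,0],"gripper": 85}]'

```text
clock: 22.85
position: [0.523, 0.3356, 0.062]
ee_rot: [0.69, 0.155, 0.69, -0.155]
contact_force: [-0.5, 0.1, -0.0]
width: 0.0852
```

>>> arm_command --series '[{"dp": [-0.2,0,0],"angular": [0,0,0],"gripper": 85},{"dp": [-0.25,0,0],"angular": [0,0,0],"gripper": 85},{"dp": [-0.25,0,0],"angular": [0,0,0],"gripper": 85},{"dp": [-0.25,0,0],"angular": [0,0,0],"gripper": 85},{"dp": [-0.25,0,0],"angular": [0,0,0],"gripper": 85},{"dp": [-0.1,-0.1,-0.2],"angular": [0,0,0],"gripper": 85},{"dp": [0,-0.1,-0.3],"angular": [0,0,0],"gripper": 85},{"dp": [0,0,-0.2],"angular": [0,0,0],"gripper": 85}]'

```text
clock: 23.85
position: [0.4378, 0.3504, 0.2322]
ee_rot: [0.693, 0.159, 0.686, -0.153]
contact_force: [0.7, 0.8, 0.1]
width: 0.0852
```

```bash
python3 - <<'E'
from h import *
print(get_state()["position"],get_state()["width"])
d=grab("top"); P=cloud(d); Z=P[...,2]; im=d["image"]
H,S,V=cv2.split(cv2.cvtColor(im,cv2.COLOR_BGR2HSV))
b=grab("side")
cv2.imwrite("pics/fin.png",np.vstack([cv2.resize(im[140:260,90:310],(660,360)),cv2.resize(b["image"][150:360,130:450],(365,240)) if 0 else cv2.resize(b["image"][150:350,130:350],(660,240))]))
# tile: height 0.018-0.035 & white inside board
m=np.zeros(Z.shape,np.uint8); m[160:225,225:292]=1
k=(m>0)&~((H>12)&(H<30)&(S>70))
C=np.array([.5797,.0003]); ex=np.array([.033,-.9995]); ey=np.array([.9995,.033])
q=ray(d,np.argwhere(k)[:,::-1],.024)[:,:2]-C; print("tile near edges in board frame (expect ~4 mm):",np.percentile(q@ex,[2])*1000,np.percentile(q@ey,[2])*1000)
E
```

```text
[0.43777401 0.35040226 0.23219185] 0.08524246726369004
tile near edges in board frame (expect ~4 mm): [-56.94496772] [-57.18748743]
```

View pics/fin.png

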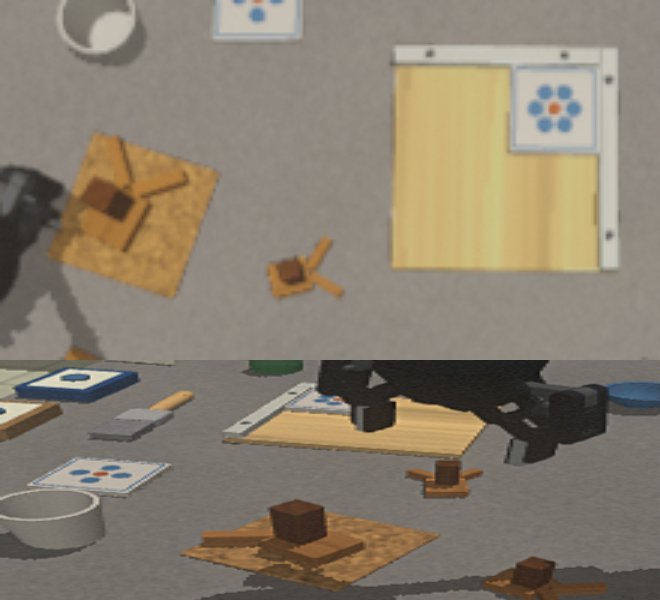

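The picture shows the tile square in the rail corner at (555,108), with no plywood showing between it and the rails. The pusher stands upright on the cork at (110,200), and the gripper is clear. The numeric edge check was spoiled by a loose mask, so I'm relying on the picture.

```bash
python3 -c "
from rig import sign_off; print(sign_off())"
```

```text
the job is handed in; nothing more can be done
None
```

The job is handed in at about 24 s of the 67 s allowed: the tile is in the rail corner and the pusher stands upright on its cork pad.

- **Pressing:** I gripped the large pusher by its handle and seated the notch on the tile's near corner. I pushed along the board's diagonal and pressed for about 3 s. The wrist force, resolved along the board's axes and read about once a second, was 3.4–4.8 N towards rail_x and 3.4–5.8 N towards rail_y. I could not measure the rail forces directly. These figures include about 0.5 N of estimated tile friction, and any brief peak between readings would not show.
- **Last checks:** After backing away, the wrist, side and top views showed the tile square against both rails, with no gap visible. The pusher is upright on the pad, about 5 mm further in than where it started. In the views I took, the other objects looked unmoved.
- **Check that failed:** My final numeric check of the tile's edges gave −57 mm where about 4 mm was expected. I think the colour mask was picking up something other than the tile. I did not repeat it, so the flush result rests on the pictures and on the pusher stalling at the corner within about 1 mm of the computed position.

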